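# Pin an access cover at two corners for line-up

### The arm

A 7-joint arm with a two-finger parallel gripper is mounted at the origin on the work surface. World frame = base frame: x ahead of the robot, y to its left, z up, the work surface at z = 0. Lengths are in m, angles in rad, forces in N, time in s.
With the tool pointing down it reaches from about 0.425 to 1.025 m from the base axis. Payload 3.6 kg.
Tool frame: the origin (TCP) lies at the very end of the fingers, on their centre line; the grasp point (between the pads) lies 19 mm behind it (ctrl.pinch_z is the distance from the TCP to the grasp point, in m); y points along the fingers, x is the direction in which the jaws open and shut, and the axes are right-handed (so a half turn about y gives the same grasp; the last joint's range is limited). The gripper opens to 85 mm and grips with 20 to 120 N. Pads are 22 mm wide; open, the fingers measure 114 mm over their backs; the gripper's body (76 mm by 85 mm) begins 54 mm behind the grasp point. The pads swing forward as they close: fully open they stand 13 mm farther back than shut.
Start: joints at [1.008, 0.591, 0.048, 1.609, -0.033, 0.943, -0.034], TCP at [0.328, -0.646, 0.231] pointing down, gripper open.
Joint ranges: [-2.69, 2.69], [-0.47, 2.24], [-1.27, 1.36], [0.19, 2.51], [-1.53, 4.68], [0.08, 2.07], [-3.09, 3.09]. Speed limits (rad/s): [2.57, 2.57, 3.14, 3.14, 3.14, 3.14, 3.14].

### API

Orientations are given as [roll, pitch, yaw] about the fixed x, y, z axes, in that order (R = Rz(yaw) Ry(pitch) Rx(roll)).
In Python, from station import ctrl gives the robot as it stands. The module is installed in compiled form; this text tells all that it offers.
- The arm moves only by the tool move_arm, never from a script. Its argument "rows" is a list of rows, each a list of 5 numbers: the gripper's target within -1 to 1 (fully open at 1, half-way at 0, shut at -1), then the shift along the tool's x, y, z in mm, then the turn about the tool's y in rad. A call has 1 to 20 rows; each row shifts and turns the pose as measured when the row begins, along the tool's axes as they then stand; what a row does not reach is not made up. A row lasts 1/12 s, in which the tool goes at most 41.7 mm and 7.16 degrees, less where a joint would pass 70% of its speed; a pose out of reach is approached as far as the arm can. A call is refused whole if a number of a shift passes 41.7 or a number of a turn 0.125, either way. A call with a gripper value outside its range is refused whole. The fingers move at their own pace and stop on an object; the grip force is fixed at half the most. Time passes only in rows, so rows that do not move let the fingers close. It gives the time, the measured TCP pose, the force and the opening at its end, in the units of the state.
- ctrl.observe(): the state, without advancing time (a new reading comes with each control period).
- ctrl.camera(name): name is "scene" or "top"; returns (picture, depth): 384x512x3 uint8, blue, green, red; 384x512 float32, m along the optical axis (not along the pixel's ray), 0 where there is no reading.
- ctrl.calibration(name): a dict with "K" (3x3 intrinsics, pixels), "rvec" (rotation vector, rad) and "tvec" (3), from world to camera coordinates, as OpenCV has them. Camera axes: x right, y down, z forward; pixel columns grow to the right and rows downward; lengths in m; the calibration is good to about 2 mm. A picture is of the moment at which its call begins. calibration takes no time and is no camera call.
- ctrl.close_job(): hands the job in, once; it reports no verdict.
The state is a dict: "time": time; "joint_positions": joint angles; "joint_vel": joint speeds; "joint_efforts": joint torques, N m; "tool_pos": TCP position; "tool_rot": TCP orientation; "force": force on the tool from outside, world axes, zero at the start; "wrist_torque": the same for the moment, N m; "width": finger opening in m.
Only numpy, scipy, OpenCV 4.12 (cv2) and the standard library are available. Lean on these libraries where they do the work, as an engineer would, in place of code of your own. Each camera call takes 0.05 s, during which the arm holds its last target.

### The job

The access cover lies in its frame with all eight push fasteners standing up. Pin it for line-up: with your fingertips, gently press the fastener at the cover's cut-off corner fully down until its head sits on its collar, then do the same to the one at the diagonally opposite corner. Leave the other six fasteners standing as they are, neither pressed nor pulled, leave everything on the cover and around it where it is, and withdraw.

Things in the scene. Friction and masses are not known exactly. Their poses are not given: they have to be found in the camera images.
- cover: dark composite cover, 160 x 250 x 4 mm, level in an aluminium frame (202 x 292 mm outside) bolted to the bench; neither moves. Origin: centre of the cover, at bench level; x along its 160 mm side, y along its 250 mm side, z up. Its top is 50 mm above the bench, flush with the frame. Its +x, +y corner is cut off at 45 degrees by 44 mm. Eight push fasteners stand round its edge; small flush rivets in the middle.
- pin_cut_top (a point): steel push fastener of the cover: round head 17 mm across, 4 mm thick, on an 8 mm shank, in a fixed aluminium collar 24 mm across and 2.5 mm high. The point is the centre of the head's top. It is the one at the cover's cut-off corner, at (47, 91) mm in the cover's x, y. Standing, this point is about 66.5 mm above the bench; fully down, 56.5 mm.
- pin_cut (a joint): how far fastener pin_cut is pushed down from standing, in m: 0 (within 1 mm) as it stands at the start, 0.010 with its head fully down on its collar (a firm stop). It slides straight down under about 4 N, has no spring and stays where it is left; it can also be pulled up, to -0.006.
- pin_opp_top (a point): steel push fastener of the cover: round head 17 mm across, 4 mm thick, on an 8 mm shank, in a fixed aluminium collar 24 mm across and 2.5 mm high. The point is the centre of the head's top. It is the corner one diagonally opposite the cut-off corner, at (-60, -105) mm in the cover's x, y. Standing, this point is about 66.5 mm above the bench; fully down, 56.5 mm.
- pin_opp (a joint): how far fastener pin_opp is pushed down from standing, in m: 0 (within 1 mm) as it stands at the start, 0.010 with its head fully down on its collar (a firm stop). It slides straight down under about 4 N, has no spring and stays where it is left; it can also be pulled up, to -0.006.
- pin_1_top (a point): steel push fastener of the cover: round head 17 mm across, 4 mm thick, on an 8 mm shank, in a fixed aluminium collar 24 mm across and 2.5 mm high. The point is the centre of the head's top. Middle of a long side, (60, 0) mm; to be left standing. Standing, this point is about 66.5 mm above the bench; fully down, 56.5 mm.
- pin_1 (a joint): how far fastener pin_1 is pushed down from standing, in m: 0 (within 1 mm) as it stands at the start, 0.010 with its head fully down on its collar (a firm stop). It slides straight down under about 4 N, has no spring and stays where it is left; it can also be pulled up, to -0.006.
- pin_2_top (a point): steel push fastener of the cover: round head 17 mm across, 4 mm thick, on an 8 mm shank, in a fixed aluminium collar 24 mm across and 2.5 mm high. The point is the centre of the head's top. Corner, (60, -105) mm; to be left standing. Standing, this point is about 66.5 mm above the bench; fully down, 56.5 mm.
- pin_2 (a joint): how far fastener pin_2 is pushed down from standing, in m: 0 (within 1 mm) as it stands at the start, 0.010 with its head fully down on its collar (a firm stop). It slides straight down under about 4 N, has no spring and stays where it is left; it can also be pulled up, to -0.006.
- pin_3_top (a point): steel push fastener of the cover: round head 17 mm across, 4 mm thick, on an 8 mm shank, in a fixed aluminium collar 24 mm across and 2.5 mm high. The point is the centre of the head's top. Middle of a short side, (0, -105) mm; to be left standing. Standing, this point is about 66.5 mm above the bench; fully down, 56.5 mm.
- pin_3 (a joint): how far fastener pin_3 is pushed down from standing, in m: 0 (within 1 mm) as it stands at the start, 0.010 with its head fully down on its collar (a firm stop). It slides straight down under about 4 N, has no spring and stays where it is left; it can also be pulled up, to -0.006.
- pin_4_top (a point): steel push fastener of the cover: round head 17 mm across, 4 mm thick, on an 8 mm shank, in a fixed aluminium collar 24 mm across and 2.5 mm high. The point is the centre of the head's top. Middle of a long side, (-60, 0) mm; to be left standing. Standing, this point is about 66.5 mm above the bench; fully down, 56.5 mm.
- pin_4 (a joint): how far fastener pin_4 is pushed down from standing, in m: 0 (within 1 mm) as it stands at the start, 0.010 with its head fully down on its collar (a firm stop). It slides straight down under about 4 N, has no spring and stays where it is left; it can also be pulled up, to -0.006.
- pin_5_top (a point): steel push fastener of the cover: round head 17 mm across, 4 mm thick, on an 8 mm shank, in a fixed aluminium collar 24 mm across and 2.5 mm high. The point is the centre of the head's top. Corner, (-60, 105) mm; to be left standing. Standing, this point is about 66.5 mm above the bench; fully down, 56.5 mm.
- pin_5 (a joint): how far fastener pin_5 is pushed down from standing, in m: 0 (within 1 mm) as it stands at the start, 0.010 with its head fully down on its collar (a firm stop). It slides straight down under about 4 N, has no spring and stays where it is left; it can also be pulled up, to -0.006.
- pin_6_top (a point): steel push fastener of the cover: round head 17 mm across, 4 mm thick, on an 8 mm shank, in a fixed aluminium collar 24 mm across and 2.5 mm high. The point is the centre of the head's top. Middle of a short side, (0, 105) mm; to be left standing. Standing, this point is about 66.5 mm above the bench; fully down, 56.5 mm.
- pin_6 (a joint): how far fastener pin_6 is pushed down from standing, in m: 0 (within 1 mm) as it stands at the start, 0.010 with its head fully down on its collar (a firm stop). It slides straight down under about 4 N, has no spring and stays where it is left; it can also be pulled up, to -0.006.
- loupe: black inspection loupe, 34 mm across, 28 mm tall, standing on the cover. Origin: centre of its underside. To be left alone.
- marker: marker pen, 100 mm long, 14 mm thick, lying on the cover; origin: under its middle, x along it. To be left alone.
- tape: roll of beige masking tape, 92 mm across, 24 mm tall, lying flat on the bench close to the frame; origin: centre of its underside. To be left alone.
- wedge: steel step block, 88 x 30 mm, steps 8 to 32 mm tall, on the bench close to the frame; origin: centre of its underside, steps rise along x. To be left alone.
- driver: screwdriver, 160 mm long, lying on the bench close to the frame; x along it. To be left alone.
- wipes: white canister of wipes, 95 mm across, 200 mm tall, on the bench to the robot's left; origin: centre of its underside. To be left alone.
- gel: clear capped bottle, 56 mm across, 130 mm tall, on the bench to the robot's right; origin: centre of its underside. To be left alone.

How it is judged:
On the way, in this order (a step that is already met when the one before it is completed fails the run):
1. the fastener at the cut-off corner is fully down, the opposite one still standing (value of joint pin_cut above 0.0085 m and value of joint pin_opp below 0.004 m), for 0.2 s.
2. the fastener at the diagonally opposite corner is fully down too (value of joint each of pin_opp, pin_cut above 0.0085 m), for 0.2 s.
At the end, for the whole second after the job is handed in: both named fasteners are down on their collars within 1.5 mm; the other six are pushed down less than 4 mm and pulled up less than 3 mm; every loose thing is within 15 mm of where it started (all of step 2 and value of joint pin_1 between -0.003 and 0.004 m and value of joint pin_2 between -0.003 and 0.004 m and value of joint pin_3 between -0.003 and 0.004 m and value of joint pin_4 between -0.003 and 0.004 m and value of joint pin_5 between -0.003 and 0.004 m and value of joint pin_6 between -0.003 and 0.004 m and distance of each of loupe, marker, tape, wedge, driver, wipes, gel from where it was at the start of the episode below 0.015 m); the robot touches nothing.
It fails at once if one of the other six fasteners is pushed down 4 mm or pulled up 3 mm (not (value of joint pin_1 between -0.003 and 0.004 m and value of joint pin_2 between -0.003 and 0.004 m and value of joint pin_3 between -0.003 and 0.004 m and value of joint pin_4 between -0.003 and 0.004 m and value of joint pin_5 between -0.003 and 0.004 m and value of joint pin_6 between -0.003 and 0.004 m)).
It fails at once if one of the two named fasteners is pulled up 3 mm (value of joint any of pin_cut, pin_opp below -0.003 m).
It fails at once if the robot presses on the cover, its frame or its fasteners with more than 35 N (contact force between any of the fingers, the arm and cover above 35 N).
It fails at once if a loose thing on or around the cover is moved 15 mm or lifted (not (distance of each of loupe, marker, tape, wedge, driver, wipes, gel from where it was at the start of the episode below 0.015 m)).
It also fails if it takes over 38 s, if anything falls off the work surface, if the arm or the gripper's body presses on something with over 40 N, if the wrist force passes 120 N, or if a joint passes its speed limit or range.

## Working session

There is one attempt and no reset: what is moved stays moved. The work goes in short steps, Python scripts to look and compute and a tool call to move; the robot and the scene stay as the last step left them, time stands still between calls to the robot, and variables do not carry over. Pictures are saved under pics/ and viewed, and the job is handed in when it is done.

Besides the shell and the picture viewer there is one more tool, called after "Emit:" as name(argument=value, ...), one argument or row to a line, values as JSON. move_arm: Moves the arm, as the interface text tells. Its arguments: {"type":"object","properties":{"rows":{"type":"array"}},"required":["rows"]}

```bash
mkdir -p pics
python3 - <<'E'
from station import ctrl
import cv2,numpy as np
s=ctrl.observe()
for k in s: print(k,np.round(s[k],3))
print(ctrl.pinch_z)
for n in("scene","top"):
    im,d=ctrl.camera(n); cv2.imwrite(f"pics/{n}0.png",im); np.save(f"{n}0.npy",d)
    c=ctrl.calibration(n); print(n,{k:np.round(c[k],3).tolist() for k in c})
E
```

```text
time 0.0
joint_positions [ 1.008  0.592  0.048  1.61  -0.033  0.943 -0.034]
joint_vel [-0.     0.001  0.002 -0.     0.002 -0.001  0.001]
joint_efforts [-0.0000e+00 -5.4870e+01  1.5460e+00 -1.9813e+01  9.0000e-03  9.0000e-03
 -0.0000e+00]
tool_pos [ 0.328 -0.646  0.23 ]
tool_rot [-1.571  0.002 -1.101]
force [ 0.26  -0.917  0.664]
wrist_torque [ 0.051 -0.02  -0.051]
width 0.085
0.0187
scene {'K': [[476.831, 0.0, 261.52], [0.0, 476.831, 182.232], [0.0, 0.0, 1.0]], 'rvec': [2.48, 0.888, -0.258], 'tvec': [-0.434, -0.286, 1.801]}
top {'K': [[389.387, 0.0, 256.539], [0.0, 389.387, 194.703], [0.0, 0.0, 1.0]], 'rvec': [2.092, -2.133, 0.216], 'tvec': [-0.007, 0.552, 1.169]}
```

View pics/scene0.png

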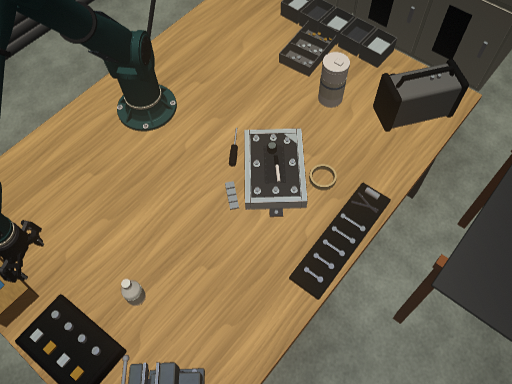

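View pics/top0.png

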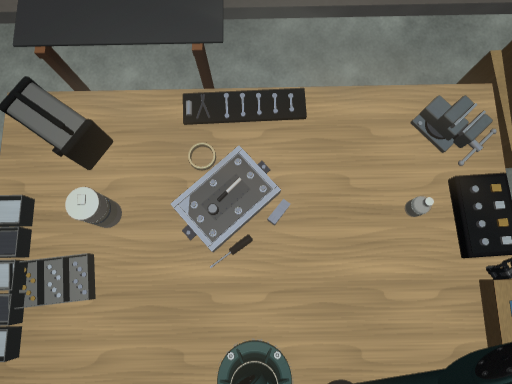

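The scene view shows the cover near (275,168), with the loupe and marker on it. The top view shows it at (227,197), rotated, with a fastener at each corner. I'll zoom in to find the cut-off corner.

Run:
```python
import cv2
im=cv2.imread("pics/top0.png")[135:265,160:300]; cv2.imwrite("pics/topz.png",cv2.resize(im,None,fx=4.5,fy=4.5,interpolation=cv2.INTER_CUBIC))
im=cv2.imread("pics/scene0.png")[115:225,215:345]; cv2.imwrite("pics/scz.png",cv2.resize(im,None,fx=5,fy=5,interpolation=cv2.INTER_CUBIC))
```

```text
(no output)
```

View pics/topz.png

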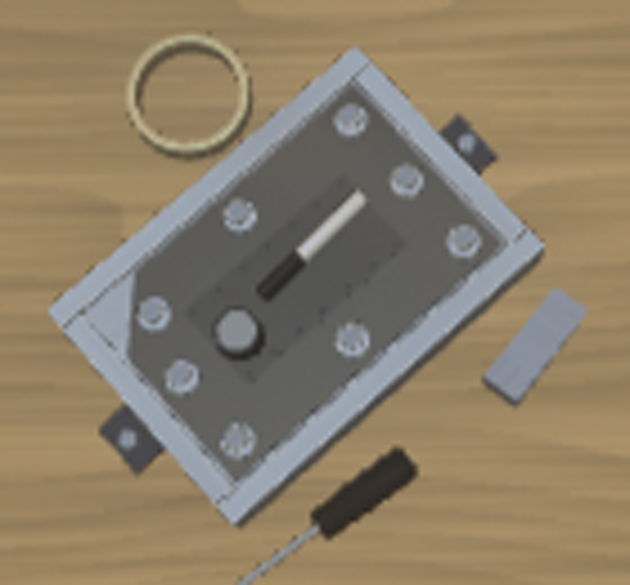

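View pics/scz.png

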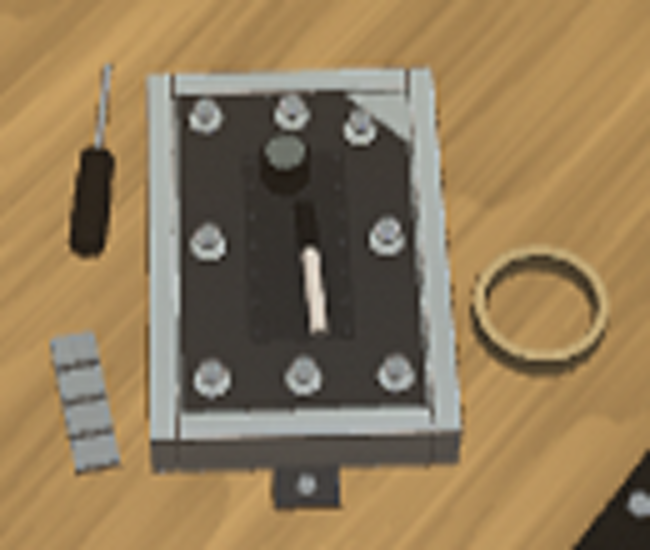

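In the top zoom, the cut corner is at about (110,310). That puts pin_cut at (152,314) and pin_opp at (464,241). The scene view agrees: its cut corner is at zoom (390,110). Next I'll fit a planar pose to all eight heads in both cameras.

```bash
cat > h.py <<'E'
from station import ctrl
import cv2,numpy as np
from scipy.optimize import least_squares
names=['cut','1','2','3','opp','4','5','6']
P=np.array([[47,91],[60,0],[60,-105],[0,-105],[-60,-105],[-60,0],[-60,105],[0,105]])/1000
Z=0.0665
def world(p,P=P,z=Z):
    c,s=np.cos(p[2]),np.sin(p[2]); return np.c_[P@np.array([[c,s],[-s,c]])+p[:2],np.full(len(P),z)]
def proj(n,X):
    c=ctrl.calibration(n); return cv2.projectPoints(X,c['rvec'],c['tvec'],c['K'],None)[0][:,0]
E
python3 - <<'E'
from h import *
top=np.array([[152,314],[240,214],[350,120],[406,180],[464,241],[352,340],[238,440],[181,377]])
sc=np.array([[360,125],[386,234],[396,371],[303,373],[212,376],[208,240],[206,113],[291,110]])
top=(top+.5)/4.5-.5+[160,135]; sc=(sc+.5)/5-.5+[215,115]
def ft(p): return (proj('top',world(p))-top).ravel()
def fs(p): return (proj('scene',world(p))-sc).ravel()
for f in(ft,fs,lambda p:np.r_[ft(p),fs(p)]):
  best=min((least_squares(f,[.6,.05,y]) for y in(0,1.5,3,-1.5)),key=lambda r:r.cost)
  print(np.round(best.x,4),np.sqrt(np.mean(best.fun**2)),np.abs(best.fun).max())
W=world(best.x); print(np.round(W,4))
for z in (.05,):
    # depth at cover/heads
    d=np.load('top0.npy'); c=ctrl.calibration('top'); R=cv2.Rodrigues(c['rvec'])[0]
    for u,v in [tuple(x) for x in np.round(top).astype(int)]+[(227,190)]:
        X=R.T@(np.linalg.inv(c['K'])@[u,v,1]*d[v,u]-c['tvec'].ravel()); print(u,v,np.round(X,4))
# loose things: height map scale picture
for n in('top','scene'):
    im=cv2.imread(f'pics/{n}0.png'); q=proj(n,W)
    x0,y0=q.min(0).astype(int)-25; x1,y1=q.max(0).astype(int)+25
    k=4.5; z=cv2.resize(im[y0:y1,x0:x1],None,fx=k,fy=k,interpolation=cv2.INTER_CUBIC)
    for a in q: cv2.circle(z,tuple(np.round(((a-[x0,y0])+.5)*k-.5).astype(int)),2,(0,0,255),-1)
    cv2.imwrite(f'pics/fit_{n}.png',z)
E
```

```text
[0.547  0.0797 0.7154] 0.2783895125115606 0.5385733140633988
[0.5562 0.0758 0.7166] 0.20124890509844454 0.3409052115571285
[0.5509 0.0785 0.7166] 1.0440956815744538 1.7265060898517675
[[ 0.5266  0.178   0.0665]
 [ 0.5961  0.1179  0.0665]
 [ 0.6651  0.0388  0.0665]
 [ 0.6199 -0.0007  0.0665]
 [ 0.5746 -0.0401  0.0665]
 [ 0.5057  0.0391  0.0665]
 [ 0.4367  0.1183  0.0665]
 [ 0.4819  0.1577  0.0665]]
193 204 [0.524  0.1799 0.0665]
213 182 [0.5921 0.1174 0.071 ]
237 161 [0.6609 0.0419 0.0649]
250 175 [0.6134 0.0012 0.067 ]
263 188 [ 0.5702 -0.0388  0.0684]
238 210 [0.5015 0.0399 0.0717]
212 232 [0.4361 0.121  0.0622]
200 218 [0.4791 0.1572 0.07  ]
227 190 [0.5677 0.0744 0.061 ]
```

View pics/fit_top.png

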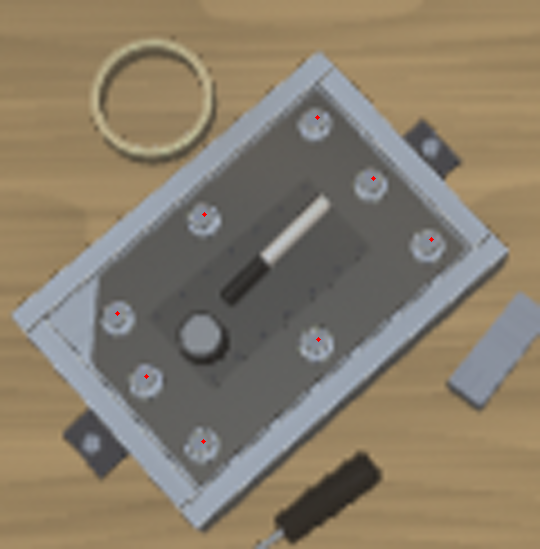

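View pics/fit_scene.png

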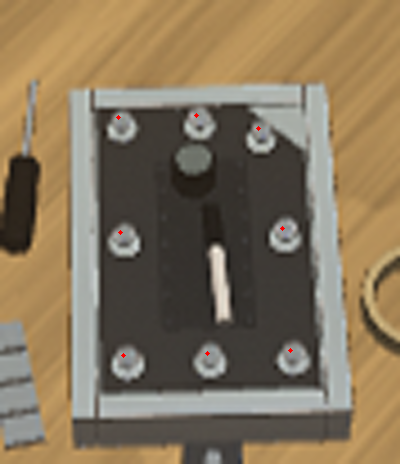

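Run:
```python
from h import *
F=np.array([[101,146],[101,-146],[-101,-146],[-101,146]])/1000
top=(np.array([[50,312],[355,47],[545,240],[235,517]])+.5)/4.5-.5+[160,135]
sc=(np.array([[430,68],[461,432],[152,440],[149,75]])+.5)/5-.5+[215,115]
for n,t in(('top',top),('scene',sc)):
  for free in (0,1):
    f=lambda p:(proj(n,world(p,F,p[3] if free else .05))-t).ravel()
    r=least_squares(f,[.55,.08,.716]+[.05]*free); print(n,np.round(r.x,4),np.round(r.fun,2))
# cover-plane / head heights with depth: median depth-derived points of frame+cover region
for n in('top','scene'):
    d=np.load(n+'0.npy');c=ctrl.calibration(n);R=cv2.Rodrigues(c['rvec'])[0]
    v,u=np.mgrid[:384,:512]; X=((np.stack([u,v,1+0*u],-1)@np.linalg.inv(c['K']).T)*d[...,None]-c['tvec'].ravel())@R
    m=(d>0)&(np.hypot(X[...,0]-.55,X[...,1]-.078)<.26)
    b=m&(abs(X[...,2])<.02); print(n,'bench z',np.median(X[...,2][b]),b.sum())
    g=m&(abs(X[...,2]-.05)<.006)&(np.hypot(X[...,0]-.55,X[...,1]-.078)<.18); print('cover z',np.median(X[...,2][g]),g.sum())
    r=cv2.minAreaRect(X[g][:,:2].astype(np.float32)*1000);print(r)
    h=m&(X[...,2]>.058)&(X[...,2]<.076)&(np.hypot(X[...,0]-.55,X[...,1]-.078)<.15)
    k,l,st,ce=cv2.connectedComponentsWithStats(h.astype(np.uint8))
    for i in range(1,k):
        if st[i,4]>3: print(st[i,4],np.round(np.mean(X[l==i],0),4))
```

```text
top [0.5515 0.0794 0.7247] [-0.83 -0.49  0.07 -1.38  0.45  0.23  0.31  1.45]
top [0.5557 0.0811 0.7246 0.0286] [ 0.12 -0.57 -0.15 -0.43 -0.52  0.44  0.53  0.54]
scene [0.5538 0.0794 0.716 ] [ 0.6  -0.28  0.5   0.04 -0.56  0.19 -0.53 -0.09]
scene [0.5487 0.086  0.716  0.0365] [ 0.34  0.13  0.17 -0.27 -0.25 -0.13 -0.25  0.3 ]
top bench z 0.00048812811543958405 12906
cover z 0.050293094891375435 5222
((550.4721069335938, 80.79421997070312), (203.05062866210938, 292.29290771484375), 41.03423309326172)
22 [0.6636 0.0415 0.0657]
21 [0.619  0.0018 0.0672]
110 [0.5695 0.0701 0.0622]
21 [0.5955 0.1199 0.0664]
23 [ 0.5734 -0.0384  0.0662]
24 [0.5258 0.1801 0.0656]
18 [0.5025 0.1091 0.0657]
22 [0.5047 0.0417 0.0667]
25 [0.4807 0.1601 0.0663]
20 [0.4355 0.1207 0.0654]
scene bench z -0.0018393451059062163 10287
cover z 0.04822725547969878 3460
((553.037353515625, 80.08601379394531), (201.71273803710938, 296.3404541015625), 41.4351921081543)
16 [0.439  0.1192 0.0623]
17 [0.4842 0.1588 0.0647]
14 [0.5285 0.1793 0.0642]
5 [0.5008 0.1225 0.0741]
34 [0.5167 0.1115 0.0675]
66 [0.5731 0.0691 0.0615]
17 [0.5985 0.1188 0.0648]
17 [0.5084 0.0403 0.0642]
19 [ 0.5773 -0.0385  0.0642]
18 [ 6.222e-01 -2.000e-04  6.500e-02]
21 [0.6675 0.0402 0.0636]
```

The depth clouds from the two cameras agree within about 3 mm. pin_cut is at about (0.527, 0.180) and pin_opp at (0.575, -0.039), with heads at z≈0.0655 and the cover at 0.050. I'll shut the fingers and cross over at height.

Emit:
move_arm(
  rows=[
    [-1,-10,0,8,0],
    [-1,-23,0,20,0],
    [-1,-23,0,20,0],
    [-1,-23,0,20,0],
    [-1,-23,0,20,0],
    [-1,-23,0,20,0],
    [-1,-23,0,20,0],
    [-1,-23,0,20,0],
    [-1,-23,0,20,0],
    [-1,-23,0,20,0],
    [-1,-23,0,20,0],
    [-1,-23,0,20,0],
    [-1,-23,0,20,0],
    [-1,-23,0,20,0],
  ],
)

```text
time: 1.27
tool_pos: [0.4237, -0.2384, 0.2231]
tool_rot: [-1.58, 0.007, -1.117]
force: [-0.0, 0.2, -0.3]
width: 0.0001
```

Emit:
move_arm(
  rows=[
    [-1,-25,0,21,-0.05],
    [-1,-25,0,21,-0.05],
    [-1,-25,0,21,-0.05],
    [-1,-25,0,21,-0.05],
    [-1,-25,0,21,-0.05],
    [-1,-25,0,21,0],
    [-1,-25,0,21,0],
    [-1,-25,0,21,0],
    [-1,-25,0,21,0],
    [-1,-25,0,21,0],
    [-1,-25,0,21,0],
    [-1,-15,0,12,0],
    [-1,0,0,0,0],
  ],
)

```text
time: 2.35
tool_pos: [0.4403, 0.1639, 0.2229]
tool_rot: [-1.575, 0.012, -0.845]
force: [-0.2, -0.2, -0.3]
width: -0.0002
```

```bash
cat > go.py <<'E'
import sys
from h import *
from scipy.spatial.transform import Rotation as Ro
s=ctrl.observe(); R=Ro.from_euler('xyz',s['tool_rot']).as_matrix()
t=np.array(list(map(float,sys.argv[1:4]))); print(s['time'],np.round(s['tool_pos'],4),np.round(s['tool_rot'],3),np.round(s['force'],1),'tool delta mm',np.round(R.T@(t-s['tool_pos'])*1000,1))
E
python3 go.py .527 .180 .12
```

```text
2.35 [0.4403 0.1639 0.2229] [-1.575  0.012 -0.845] [-0.2 -0.2 -0.3] tool delta mm [ 46.7 102.1  75.9]
```

Emit:
move_arm(
  rows=[
    [-1,12,0,19,0],
    [-1,12,0,19,0],
    [-1,12,0,19,0],
    [-1,11,5,19,0],
    [-1,0,20,0,0],
    [-1,0,20,0,0],
    [-1,0,20,0,0],
    [-1,0,0,0,0],
    [-1,0,0,0,0],
  ],
)

```text
time: 3.1
tool_pos: [0.5303, 0.1748, 0.1528]
tool_rot: [-1.581, 0.01, -0.845]
force: [0.3, 0.3, 0.8]
width: 0.0001
```

```bash
python3 go.py .527 .180 .12
python3 - <<'E'
from h import *
for n in('top','scene'):
    im,d=ctrl.camera(n); np.save(n+'1.npy',d)
    a=(slice(135,265),slice(160,300)) if n=='top' else (slice(95,225),slice(215,345))
    cv2.imwrite(f'pics/{n}1.png',cv2.resize(im[a],None,fx=4.5,fy=4.5,interpolation=cv2.INTER_CUBIC))
    print(proj(n,np.array([ctrl.observe()['tool_pos']])))
E
```

```text
3.1 [0.5303 0.1748 0.1528] [-1.581  0.01  -0.845] [0.3 0.3 0.8] tool delta mm [-5.7 32.9  1.3]
[[190.0431631  196.62836356]]
[[287.16546915 123.6383031 ]]
```

View pics/scene1.png

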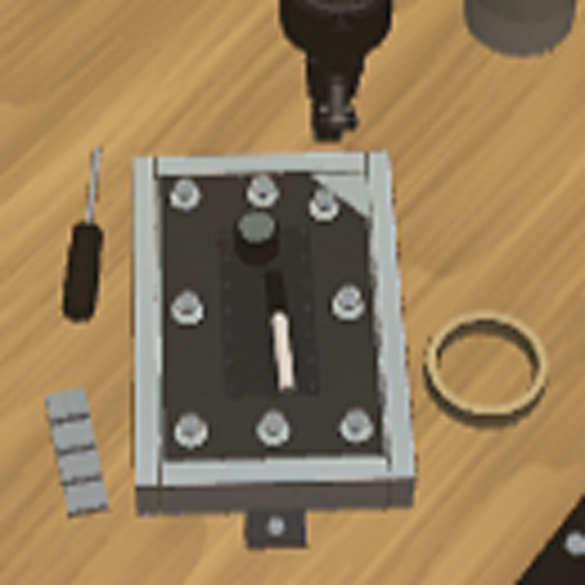

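View pics/top1.png

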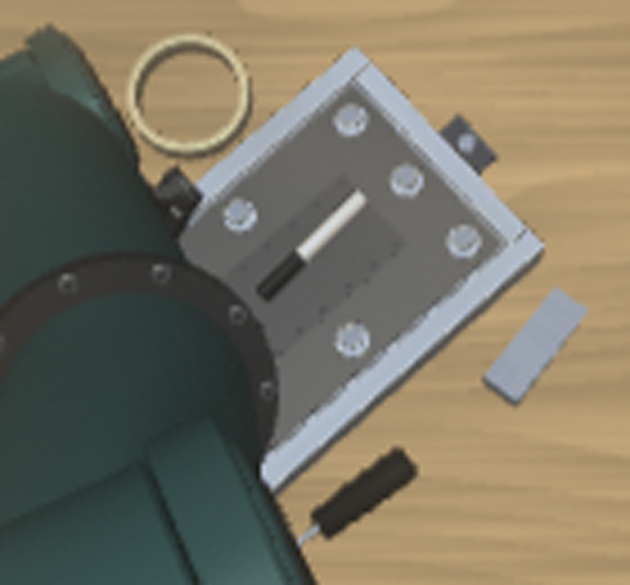

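The scene zoom shows the shut fingertips at (330,137), within 2 px of the projected TCP. Next I correct sideways and descend to just above the head.

Emit:
move_arm(
  rows=[
    [-1,-6,10,1,0],
    [-1,0,20,0,0],
    [-1,0,20,0,0],
    [-1,0,12,0,0],
    [-1,0,4,0,0],
    [-1,0,0,0,0],
    [-1,0,0,0,0],
  ],
)

```text
time: 3.78
tool_pos: [0.5295, 0.1844, 0.0909]
tool_rot: [-1.566, 0.005, -0.844]
force: [1.1, 0.4, 0.2]
width: -0.0001
```

```bash
python3 go.py .527 .180 .0665
python3 - <<'E'
from h import *
for n in('scene',):
    im,d=ctrl.camera(n)
    a=(slice(95,225),slice(215,345))
    cv2.imwrite(f'pics/{n}2.png',cv2.resize(im[a],None,fx=4.5,fy=4.5,interpolation=cv2.INTER_CUBIC))
E
```

```text
3.7833 [0.5295 0.1844 0.0909] [-1.566  0.005 -0.844] [1.1 0.4 0.2] tool delta mm [ 1.8 24.3 -4.9]
```

View pics/scene2.png

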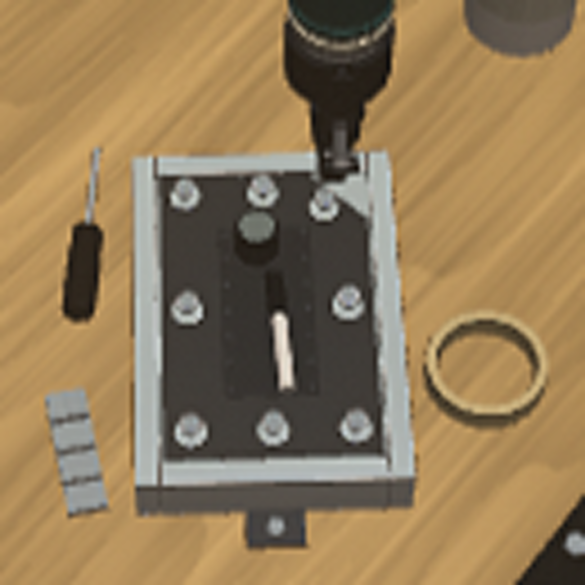

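The tips are at zoom (338,175), just behind and above the head at (324,203). Their offset from the target is about 5 mm, which I'll correct before going lower.

Emit:
move_arm(
  rows=[
    [-1,2,3,-5,0],
    [-1,0,6,0,0],
    [-1,0,6,0,0],
    [-1,0,0,0,0],
    [-1,0,0,0,0],
  ],
)

```text
time: 4.25
tool_pos: [0.5288, 0.1799, 0.0775]
tool_rot: [-1.56, 0.003, -0.844]
force: [-0.3, 0.9, 0.2]
width: 0.0001
```

```bash
python3 go.py .527 .180 .0665
```

```text
4.25 [0.5288 0.1799 0.0775] [-1.56   0.003 -0.844] [-0.3  0.9  0.2] tool delta mm [-1.3 11.  -1.4]
```

Aligned to within 2 mm. From here I go down slowly.

Emit:
move_arm(
  rows=[
    [-1,-1,3,-1,0],
    [-1,0,2,0,0],
    [-1,0,2,0,0],
    [-1,0,2,0,0],
    [-1,0,1.5,0,0],
    [-1,0,1.5,0,0],
    [-1,0,0,0,0],
  ],
)

```text
time: 4.83
tool_pos: [0.5278, 0.1803, 0.0647]
tool_rot: [-1.56, 0.003, -0.844]
force: [-0.3, -0.8, 0.1]
width: -0.0002
```

Emit:
move_arm(
  rows=[
    [-1,0,1,0,0],
    [-1,0,1,0,0],
    [-1,0,1,0,0],
    [-1,0,1,0,0],
  ],
)

```text
time: 5.17
tool_pos: [0.5278, 0.1803, 0.0613]
tool_rot: [-1.56, 0.003, -0.844]
force: [-1.9, -0.4, 4.0]
width: -0.0002
```

The 4 N reading matches the fastener sliding. I'll keep pressing in small steps.

Emit:
move_arm(
  rows=[
    [-1,0,1,0,0],
    [-1,0,1,0,0],
    [-1,0,1,0,0],
  ],
)

```text
time: 5.42
tool_pos: [0.5278, 0.1803, 0.0583]
tool_rot: [-1.56, 0.003, -0.844]
force: [-1.7, 0.3, 4.2]
width: 0.0001
```

Emit:
move_arm(
  rows=[
    [-1,0,1,0,0],
    [-1,0,1,0,0],
  ],
)

```text
time: 5.58
tool_pos: [0.5278, 0.1803, 0.0563]
tool_rot: [-1.56, 0.003, -0.844]
force: [-2.5, -1.8, 16.3]
width: -0.0001
```

The force rose to 16 N at z=0.0563, which is the expected height of the firm stop. I'll lift off and check with the scene camera.

Emit:
move_arm(
  rows=[
    [-1,0,0,0,0],
    [-1,0,-3,0,0],
    [-1,0,-10,0,0],
    [-1,0,-20,0,0],
    [-1,0,-20,0,0],
    [-1,0,-20,0,0],
    [-1,20,0,0,0],
    [-1,30,0,0,0],
    [-1,30,0,0,0],
    [-1,30,0,0,0],
    [-1,0,0,0,0],
  ],
)

```text
time: 6.5
tool_pos: [0.6035, 0.0983, 0.1356]
tool_rot: [-1.555, 0.002, -0.835]
force: [1.6, -1.5, 0.1]
width: 0.0002
```

```bash
python3 go.py .575 -.0387 .10
cat > look.py <<'E'
import sys
from h import *
p=[.5515,.0800,.7166]; W=world(p)
k=sys.argv[1]
for n in('top','scene'):
    im,d=ctrl.camera(n)
    a=(slice(135,265),slice(160,300)) if n=='top' else (slice(95,225),slice(215,345))
    cv2.imwrite(f'pics/{n}{k}.png',cv2.resize(im[a],None,fx=4.5,fy=4.5,interpolation=cv2.INTER_CUBIC))
    c=ctrl.calibration(n);R=cv2.Rodrigues(c['rvec'])[0]
    v,u=np.mgrid[:384,:512]
    def cl(d): return ((np.stack([u,v,1+0*u],-1)@np.linalg.inv(c['K']).T)*d[...,None]-c['tvec'].ravel())@R
    X=cl(d);X0=cl(np.load(n+'0.npy'))
    for nm,w in zip(names,W):
        m=np.hypot(X0[...,0]-w[0],X0[...,1]-w[1])<.005
        print(n,nm,round(float(np.median(X0[...,2][m])),4),round(float(np.median(X[...,2][m])),4),end=' | ')
    print()
E
python3 look.py 3
```

```text
6.5 [0.6035 0.0983 0.1356] [-1.555  0.002 -0.835] [ 1.6 -1.5  0.1] tool delta mm [  82.6   33.7 -113.6]
top cut 0.0661 0.0571 | top 1 0.068 0.7556 | top 2 0.0666 0.667 | top 3 0.0674 0.7189 | top opp 0.0684 0.0649 | top 4 0.0658 0.8483 | top 5 0.0643 0.863 | top 6 0.0666 0.8488 | 
scene cut 0.0619 0.2331 | scene 1 0.0628 0.0642 | scene 2 0.061 0.0602 | scene 3 0.0657 0.0621 | scene opp 0.0629 0.0627 | scene 4 0.062 0.061 | scene 5 0.0628 0.0602 | scene 6 0.0625 0.0623 |
```

View pics/scene3.png

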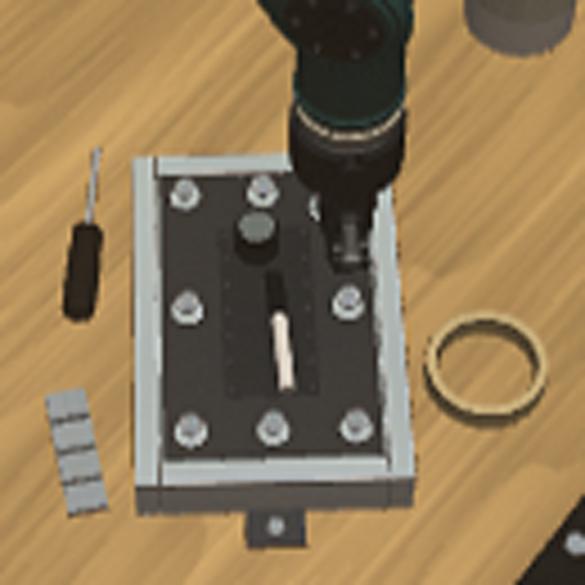

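The top depth shows pin_cut's head going from 66 to 57 mm, so it is down. In the scene view everything else still stands. Now to pin_opp.

Emit:
move_arm(
  rows=[
    [-1,14,0,-19,0],
    [-1,14,0,-19,0],
    [-1,14,0,-19,0],
    [-1,14,0,-19,0],
    [-1,14,0,-19,0],
    [-1,10,0,-14,0],
    [-1,0,0,0,0],
    [-1,0,0,0,0],
  ],
)

```text
time: 7.27
tool_pos: [0.5662, -0.0191, 0.1328]
tool_rot: [-1.554, 0.017, -0.81]
force: [-0.0, 0.1, 0.1]
width: 0.0001
```

```bash
python3 go.py .575 -.0387 .080
```

```text
7.2667 [ 0.5662 -0.0191  0.1328] [-1.554  0.017 -0.81 ] [-0.   0.1  0.1] tool delta mm [21.1 52.3 -8.1]
```

Emit:
move_arm(
  rows=[
    [-1,11,0,-4,0.02],
    [-1,10,0,-4,0.02],
    [-1,0,10,0,0],
    [-1,0,15,0,0],
    [-1,0,15,0,0],
    [-1,0,8,0,0],
    [-1,0,0,0,0],
    [-1,0,0,0,0],
  ],
)

```text
time: 7.93
tool_pos: [0.5788, -0.0315, 0.0812]
tool_rot: [-1.549, 0.018, -0.844]
force: [0.6, 0.3, 0.7]
width: 0.0002
```

```bash
python3 go.py .575 -.0387 .0665
python3 - <<'E'
from h import *
for n in('scene',):
    im,d=ctrl.camera(n)
    a=(slice(95,225),slice(215,345))
    cv2.imwrite(f'pics/{n}4.png',cv2.resize(im[a],None,fx=4.5,fy=4.5,interpolation=cv2.INTER_CUBIC))
E
```

```text
7.9333 [ 0.5788 -0.0315  0.0812] [-1.549  0.018 -0.844] [0.6 0.3 0.7] tool delta mm [ 3.2 14.4 -7.9]
```

View pics/scene4.png

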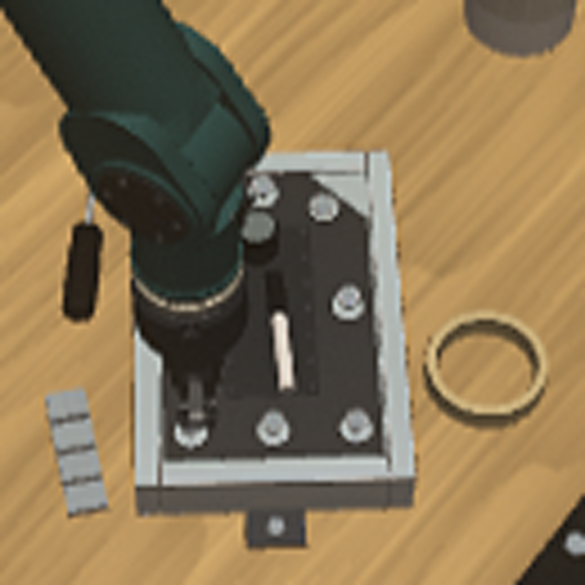

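The tips are just above pin_opp at zoom (192,430). pin_cut at (324,208) is visibly down. I'll correct 8 mm sideways, check, then press.

Emit:
move_arm(
  rows=[
    [-1,3,0,-8,0],
    [-1,0,2,0,0],
    [-1,0,2,0,0],
    [-1,0,0,0,0],
    [-1,0,0,0,0],
  ],
)

```text
time: 8.4
tool_pos: [0.5757, -0.0397, 0.0788]
tool_rot: [-1.546, 0.016, -0.844]
force: [-0.2, 0.2, -0.0]
width: -0.0004
```

```bash
python3 go.py .575 -.0387 .0665
```

```text
8.4 [ 0.5757 -0.0397  0.0788] [-1.546  0.016 -0.844] [-0.2  0.2 -0. ] tool delta mm [-1.  12.3 -0.1]
```

Emit:
move_arm(
  rows=[
    [-1,0,3,0,0],
    [-1,0,3,0,0],
    [-1,0,2,0,0],
    [-1,0,2,0,0],
    [-1,0,1.5,0,0],
    [-1,0,1.5,0,0],
    [-1,0,1,0,0],
    [-1,0,1,0,0],
  ],
)

```text
time: 9.07
tool_pos: [0.5766, -0.0393, 0.0636]
tool_rot: [-1.545, 0.015, -0.844]
force: [-1.8, -0.7, 4.0]
width: -0.0
```

Emit:
move_arm(
  rows=[
    [-1,0,1,0,0],
    [-1,0,1,0,0],
  ],
)

```text
time: 9.23
tool_pos: [0.5766, -0.0393, 0.0619]
tool_rot: [-1.545, 0.014, -0.844]
force: [-1.2, -1.2, 3.8]
width: 0.0001
```

Emit:
move_arm(
  rows=[
    [-1,0,1,0,0],
    [-1,0,1,0,0],
    [-1,0,1,0,0],
  ],
)

```text
time: 9.48
tool_pos: [0.5766, -0.0393, 0.059]
tool_rot: [-1.545, 0.014, -0.844]
force: [-1.5, -0.9, 3.4]
width: 0.0002
```

Emit:
move_arm(
  rows=[
    [-1,0,1,0,0],
    [-1,0,1,0,0],
  ],
)

```text
time: 9.65
tool_pos: [0.5766, -0.0393, 0.0569]
tool_rot: [-1.545, 0.014, -0.844]
force: [-1.0, -0.1, 4.1]
width: 0.0003
```

Emit:
move_arm(
  rows=[
    [-1,0,0.8,0,0],
  ],
)

```text
time: 9.73
tool_pos: [0.5766, -0.0393, 0.0563]
tool_rot: [-1.545, 0.014, -0.844]
force: [-3.4, -1.5, 15.1]
width: -0.0
```

The firm stop is reached (15 N at z=0.0563). I'll hold briefly, lift, and withdraw to the robot's right.

Emit:
move_arm(
  rows=[
    [-1,0,0,0,0],
    [-1,0,0,0,0],
    [-1,0,-3,0,0],
    [-1,0,-10,0,0],
    [-1,0,-20,0,0],
    [-1,0,-25,0,0],
    [-1,0,-30,0,0],
    [-1,0,-30,0,0],
    [-1,0,-30,0,0],
    [-1,15,0,-15,0],
    [-1,20,0,-20,0],
    [-1,20,0,-20,0],
    [-1,20,0,-20,0],
    [-1,20,0,-20,0],
    [-1,20,0,-20,0],
    [-1,10,0,-10,0],
    [-1,0,0,0,0],
    [-1,0,0,0,0],
  ],
)

```text
time: 11.23
tool_pos: [0.5678, -0.2236, 0.2129]
tool_rot: [-1.537, 0.008, -0.836]
force: [1.0, 0.7, -0.1]
width: 0.0001
```

```bash
python3 go.py .575 -.0387 .10; python3 look.py 5
```

```text
11.2333 [ 0.5678 -0.2236  0.2129] [-1.537  0.008 -0.836] [ 1.   0.7 -0.1] tool delta mm [-131.4  118.3  125.4]
top cut 0.0661 0.0573 | top 1 0.068 0.0684 | top 2 0.0666 0.0655 | top 3 0.0674 0.0681 | top opp 0.0684 0.0566 | top 4 0.0658 0.0663 | top 5 0.0643 0.0645 | top 6 0.0666 0.0667 | 
scene cut 0.0619 0.0527 | scene 1 0.0628 0.0654 | scene 2 0.061 0.0619 | scene 3 0.0657 0.0626 | scene opp 0.0629 0.0519 | scene 4 0.062 0.0624 | scene 5 0.0628 0.0645 | scene 6 0.0625 0.0623 |
```

View pics/scene5.png

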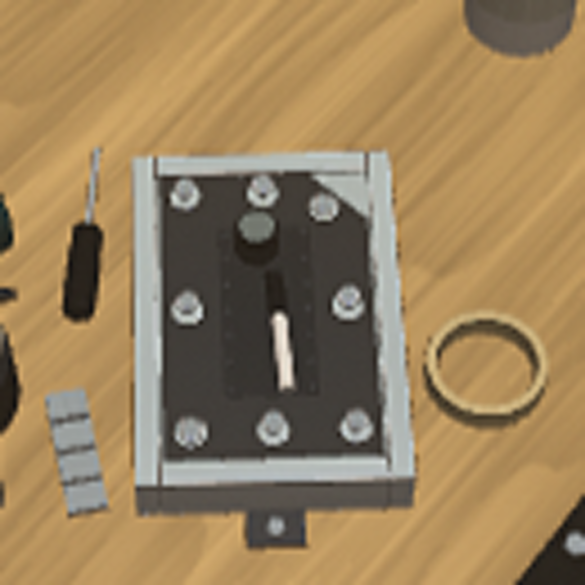

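View pics/top5.png

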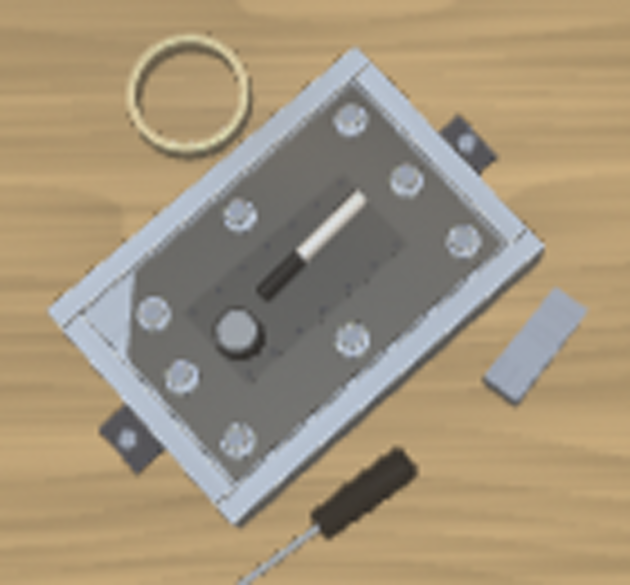

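Both views show pin_cut (top zoom 152,314) and pin_opp (464,241) down. The other six still stand, the things on and beside the cover are unmoved, and the arm is clear.

```bash
python3 -c "
from station import ctrl
print(ctrl.close_job())"
```

```text
the job is handed in; nothing more can be done
None
```

I pressed the cut-off-corner fastener fully down, then the diagonally opposite one, using shut fingertips. I then withdrew and handed the job in at about 11 s.

- **Pressing:** each fastener slid at about 4 N and stopped firmly at 15–16 N with the fingertips at z = 56.3 mm, against 56.5 mm expected. The limit was 35 N.
- **The two pressed fasteners:** in the top-camera depth, the head at the cut-off corner went from 66 to 57 mm and the opposite one from 68 to 57 mm.
- **The other six:** the top camera shows changes of about 1 mm or less. The scene camera is noisier, with changes up to 3.1 mm on pin_3, which the top camera does not show.
- **Loose things:** the loupe, marker, tape, wedge and driver look unmoved in both views. The wipes canister was only partly in the last views, and I did not check the gel bottle at the end. The arm passed above the gel at over 0.2 m, and it is 0.13 m tall.
- **Camera disagreement:** my first hand-picked fits from the two cameras differed by about 9 mm, so I used the depth clouds instead. Those agreed within about 3–4 mm.

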